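Seal the pop-lid jars on the vanity

ROBOT

A 6-joint arm with a two-finger parallel gripper is mounted at the origin on the work surface. World frame = base frame: x ahead of the robot, y to its left, z up, the work surface at z = 0. Lengths are in m, angles in degrees, forces in N, time in s.
With the tool pointing down it reaches from about 0.35 to 0.925 m from the base axis. Payload 6.4 kg.
Tool frame: the origin (TCP) lies between the finger pads; the fingertips stand 17 mm ahead of it and the grasp point (between the pads) lies 2 mm behind it; z points along the fingers, y is the direction in which the jaws open and shut (so a half turn about z gives the same grasp; the last joint's range is limited). The gripper opens to 94 mm and grips with 3 to 60 N. Pads are 16 mm wide; open, the fingers measure 119 mm over their backs; the gripper's body (75 mm by 177 mm) begins 78 mm behind the grasp point.
Start: joints at [-81.079, 14.043, 89.255, -0, 76.702, -9.975], TCP at [0.211, -0.615, 0.222] pointing down, gripper open.
Joint ranges: [-179.41, 179.41], [-58.25, 129.5], [7.25, 145.43], [-54.29, 234.29], [11.92, 165.04], [-157.13, 157.13]. Speed limits (degrees/s): [147.25, 147.25, 180, 180, 180, 180].

INTERFACE

Orientations are given as a 3x3 rotation matrix whose columns are the frame's x, y, z axes.
In Python, from cell import telemetry, snapshot, calibration, job gives the robot as it stands. The module is installed in compiled form; this text tells all that it offers.
- The arm moves only by the shell command python3 -m creep 'ROWS'. ROWS is JSON, a list of rows, each an object of numbers: "ax", "ay", "az": the turn, a rotation vector about the tool's x, y, z in degrees; "x", "y", "z": the shift along the tool's x, y, z in mm; "fingers": the finger opening in mm, from 0 to 94. A call has 1 to 10 rows; each row is the pose to reach, as a shift and turn from the pose commanded when the call began, along the tool's axes at that moment; what a row does not reach only later rows make up. A row lasts 1/8 s, in which the tool goes at most 62.5 mm and 10.7 degrees, less where a joint would pass 70% of its speed; a pose out of reach is approached as far as the arm can. A call with a gripper value outside its range is refused whole. The fingers move at their own pace and stop on an object; the grip force is fixed at half the most. Time passes only in rows, so rows that repeat a pose let the fingers close. It gives the time, the measured TCP pose, the force and the opening at its end, in the units of the state.
- telemetry.read_state(): the state, without advancing time (a new reading comes with each control period).
- snapshot(name): name is "side" or "top" or "wrist"; returns (picture, depth): 400x640x3 uint8, red, green, blue; 400x640 float32, m along the optical axis (not along the pixel's ray), 0 where there is no reading.
- calibration(name): a dict with "fovy" (degrees; the focal length in pixels is half the picture's height over the tangent of half this angle, whatever the lens; pixels are square), "cx", "cy" (the principal point, pixels), "world_from_camera" (4x4, takes a point from camera to world coordinates). Camera axes: x right, y down, z forward; pixel columns grow to the right and rows downward; lengths in m; the calibration is good to about 2 mm. A picture is of the moment at which its call begins: read the wrist's pose just before it. calibration takes no time and is no camera call; for the wrist camera it gives the pose at the moment of the call.
- job.job_done(): hands the job in, once; it reports no verdict.
The state is a dict: "t": time; "joint_positions": joint angles; "joint_velocities": joint speeds; "joint_torque": joint torques, N m; "tcp_pos": TCP position; "orientation": TCP orientation; "ft_force": force on the tool from outside, world axes, zero at the start; "wrist_torque": the same for the moment, N m; "grip_width": finger opening in m.
Only numpy, scipy, OpenCV 4.12 (cv2) and the standard library are available. Lean on these libraries where they do the work, as an engineer would, in place of code of your own. Each camera call takes 0.05 s, during which the arm holds its last target. There are 200 camera calls.

TASK

Seal three of the pop-lid jars for the night by pressing the raised button on each lid all the way down with a closed fingertip, lightly, in this order: the tall slim round jar, then the square jar, then the low wide round jar. Leave the six-sided jar popped up, as it is still in use. Do not lift, tip or shift any jar, and leave everything else on the surface where it is.

Things in the scene. Friction and masses are not known exactly. Their poses are not given: they have to be found in the camera images.
- tall_jar: Tall slim round jar, white body 60 mm across, flat steel lid 62 mm across; lid top 100 mm above the jar's underside, with a round black button in its middle. Loose, stands upright, about 0.3 kg. Origin: centre of the underside; z up.
- tall_button_top (a point): Centre of the top face of that jar's button, a flat disc 30 mm across; 120 mm above the jar's underside while popped up; moves with the button. z up.
- tall_button (a joint): How far that button is pushed in, m: 0 popped up (its top stands 20 mm proud of the lid), 0.008 fully down (12 mm proud). About 2 to 3 N moves it down, and it stays where it is left. On top of this travel its soft cap gives 1 mm per 1.5 N (9 mm at most) under the fingertip and springs back, so a push of about 6 N that has gone some 12 mm down has it fully down.
- square_jar: Square jar, white body 66 x 66 mm, flat steel lid 68 x 68 mm; lid top 75 mm above the jar's underside, with a round black button in its middle. Loose, stands upright, about 0.3 kg. Origin: centre of the underside; z up.
- square_button_top (a point): Centre of the top face of that jar's button, a flat disc 30 mm across; 95 mm above the jar's underside while popped up; moves with the button. z up.
- square_button (a joint): How far that button is pushed in, m: 0 popped up (its top stands 20 mm proud of the lid), 0.008 fully down (12 mm proud). About 2 to 3 N moves it down, and it stays where it is left. On top of this travel its soft cap gives 1 mm per 1.5 N (9 mm at most) under the fingertip and springs back, so a push of about 6 N that has gone some 12 mm down has it fully down.
- low_jar: Low wide round jar, white body 90 mm across, flat steel lid 92 mm across; lid top 60 mm above the jar's underside, with a round black button in its middle. Loose, stands upright, about 0.3 kg. Origin: centre of the underside; z up.
- low_button_top (a point): Centre of the top face of that jar's button, a flat disc 30 mm across; 80 mm above the jar's underside while popped up; moves with the button. z up.
- low_button (a joint): How far that button is pushed in, m: 0 popped up (its top stands 20 mm proud of the lid), 0.008 fully down (12 mm proud). About 2 to 3 N moves it down, and it stays where it is left. On top of this travel its soft cap gives 1 mm per 1.5 N (9 mm at most) under the fingertip and springs back, so a push of about 6 N that has gone some 12 mm down has it fully down.
- hex_jar: Six-sided jar, white body 66 mm across the flats, flat steel lid 68 mm across the flats; lid top 66 mm above the jar's underside, with a round black button in its middle. Loose, stands upright, about 0.3 kg. Origin: centre of the underside; z up. This jar is left alone.
- hex_button_top (a point): Centre of the top face of that jar's button, a flat disc 30 mm across; 86 mm above the jar's underside while popped up; moves with the button. z up.
- hex_button (a joint): How far that button is pushed in, m: 0 popped up (its top stands 20 mm proud of the lid), 0.008 fully down (12 mm proud). About 2 to 3 N moves it down, and it stays where it is left. On top of this travel its soft cap gives 1 mm per 1.5 N (9 mm at most) under the fingertip and springs back, so a push of about 6 N that has gone some 12 mm down has it fully down.
- turntable: White plastic turntable tray, disc 180 mm across, 16 mm high, fixed; carries the cream pot. Origin: centre of the underside.
- cream_pot: Small closed glass pot, 48 mm across, 45 mm high, standing on the turntable. Origin: centre of the underside.
- amber_bottle: Closed amber glass bottle, 50 mm across, 105 mm high. Origin: centre of the underside.
- cold_pack: Purple hard plastic cold pack shell lying flat, 110 (x) x 75 (y) x 23 (z) mm. Origin: centre of the underside.
- clipper: Stainless steel nail clipper lying flat, 78 mm long (x), 14 mm wide, about 18 mm high. Origin: centre of the underside.
- latch_box: Translucent plastic container, shut, with a white latch; 74 (x) x 104 (y) x 43 (z) mm. Origin: centre of the underside.
- tumbler: Blue open ceramic tumbler, 70 mm across, 95 mm high. Origin: centre of the underside.
Things that resemble listed ones, but are neither listed nor needed, are in the scene too. What is shaped like the low_jar but pink is not meant.

How it is judged:
By the outcome, as a careful person would: the job done as asked, in the order asked, and still so for the second after the job is handed in, with the robot touching nothing.
It also fails if it takes over 40 s, if anything falls off the work surface, if the arm or the gripper's body presses on something with over 40 N, if the wrist force passes 120 N, or if a joint passes its speed limit or range.

## Working session

There is one attempt and no reset: what is moved stays moved. The work goes in short steps, Python scripts to look and compute and a shell command to move; the robot and the scene stay as the last step left them, time stands still between calls to the robot, and variables do not carry over. Pictures are saved under pics/ and viewed, about 8 in all and at most 12, crops included, and the job is handed in when it is done.

```bash
mkdir -p pics; cat > h.py <<'E'
import numpy as np, cv2
from cell import telemetry, snapshot, calibration, job
def pts(d,c):
    f=200/np.tan(np.radians(c["fovy"])/2)
    v,u=np.mgrid[0:400,0:640]
    P=np.stack([(u-c["cx"])/f*d,(v-c["cy"])/f*d,d,np.ones_like(d)],-1)
    W=(P@np.array(c["world_from_camera"]).T)[...,:3]; W[d==0]=np.nan
    return W
E
python3 - <<'E'
from h import *
for n in("top","side"):
    c=calibration(n); p,d=snapshot(n); np.savez(n,p=p,W=pts(d,c)); cv2.imwrite(f"pics/{n}1.png",p[...,::-1]); print(n,c)
print(telemetry.read_state())
E
```

```text
top {'fovy': 57.55394066996308, 'cx': 318.6850468929678, 'cy': 198.54103038910046, 'world_from_camera': array([[-0.02011791, -0.98924186,  0.14489931,  0.38654094],
       [-0.99977469,  0.02088641,  0.00378418, -0.00472838],
       [-0.0067699 , -0.14479053, -0.98943917,  1.07888916],
       [ 0.        ,  0.        ,  0.        ,  1.        ]])}
side {'fovy': 42.814128786430416, 'cx': 324.6903083994923, 'cy': 198.18817664616628, 'world_from_camera': array([[-0.99277768, -0.07367552,  0.0946805 ,  0.41729045],
       [-0.11845243,  0.72705984, -0.6762788 ,  0.81986711],
       [-0.0190132 , -0.68260963, -0.73053582,  1.02255742],
       [ 0.        ,  0.        ,  0.        ,  1.        ]])}
{'t': 0.1, 'joint_positions': array([-8.10783043e+01,  1.40773544e+01,  8.93171052e+01,  3.17401293e-04,
        7.67016892e+01, -9.97686425e+00]), 'joint_velocities': array([ 0.04308134, -0.08793394, -0.16348099, -0.02446133, -0.01126777,
       -0.05524419]), 'joint_torque': array([-1.48396480e-04, -4.16915882e+01, -3.15525055e+01,  6.86162570e-02,
        3.09740589e-02, -5.50911295e-05]), 'tcp_pos': array([ 0.21044033, -0.61445759,  0.22149408]), 'orientation': array([[ 9.46093952e-01,  3.23892218e-01, -2.54923364e-04],
       [ 3.23892184e-01, -9.46092544e-01,  1.65864605e-03],
       [ 2.96041454e-04, -1.65180268e-03, -9.99998592e-01]]), 'ft_force': array([-0.00647118,  0.39069418, -0.73911385]), 'wrist_torque': array([0.02311998, 0.03549791, 0.07254518]), 'grip_width': 0.09375909123265913}
```

View pics/top1.png

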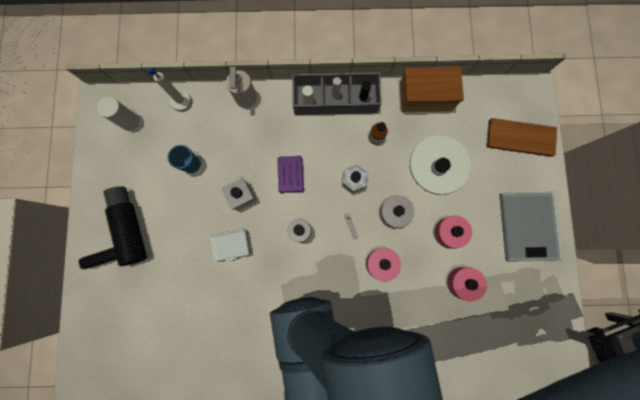

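View pics/side1.png

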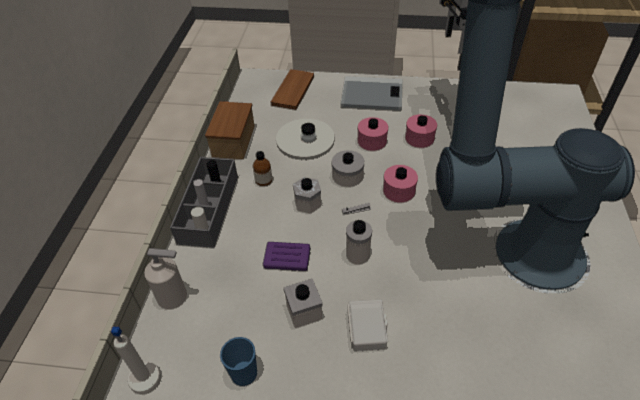

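The top picture shows these candidates:
- Tall slim round jar at (300,230).
- Square jar at (238,193).
- Six-sided jar at (355,178).
- Low white/steel jar at (397,211). The pink lookalikes at (384,264), (456,232) and (468,284) are not meant.
- The cream pot at (441,166), on the turntable.

The side picture agrees: tall (359,235), square (303,300), low (348,165). I'll confirm with an enlarged crop and measure.

```bash
python3 - <<'E'
from h import *
seeds={"top":dict(tall=(300,230,.1),square=(238,193,.075),low=(397,211,.06),hex=(355,178,.066)),
"side":dict(tall=(359,230,.1),square=(303,294,.075),low=(348,160,.06),hex=(307,185,.066))}
for n in seeds:
    z=np.load(n+".npz"); W=z["W"]; p=z["p"]; 
    for k,(u,v,h) in seeds[n].items():
        v0,u0=max(v-25,0),u-25
        w=W[v0:v+26,u0:u+26].reshape(-1,3)
        b=w[abs(w[:,2]-h-.02)<.006]; l=w[abs(w[:,2]-h)<.005]
        f=lambda a:(np.round(((np.nanpercentile(a,98,0)+np.nanpercentile(a,2,0))/2),4),np.round(np.nanpercentile(a,98,0)-np.nanpercentile(a,2,0),3),np.round(np.nanmedian(a[:,2]),4),len(a)) if len(a)>3 else len(a)
        print(n,k,"btn",f(b),"lid",f(l))
p=np.load("top.npz")["p"]
cv2.imwrite("pics/crop1.png",cv2.resize(p[150:260,205:425],None,fx=3.6,fy=3.6,interpolation=cv2.INTER_CUBIC)[...,::-1])
E
```

```text
top tall btn (array([0.4459, 0.055 , 0.1192]), array([0.028, 0.026, 0.008]), np.float64(0.1189), 103) lid (array([0.4461, 0.0549, 0.0994]), array([0.054, 0.056, 0.007]), np.float64(0.0993), 299)
top square btn (array([0.5539, 0.2286, 0.0944]), array([0.028, 0.027, 0.007]), np.float64(0.0942), 95) lid (array([0.5545, 0.2285, 0.0744]), array([0.074, 0.076, 0.008]), np.float64(0.0743), 478)
top low btn (array([ 0.4963, -0.2214,  0.08  ]), array([0.028, 0.027, 0.008]), np.float64(0.0789), 95) lid (array([ 0.4971, -0.2216,  0.0594]), array([0.082, 0.082, 0.008]), np.float64(0.059), 706)
top hex btn (array([ 0.5944, -0.1043,  0.0845]), array([0.026, 0.026, 0.007]), np.float64(0.0847), 91) lid (array([ 0.5941, -0.104 ,  0.0654]), array([0.067, 0.065, 0.008]), np.float64(0.0651), 395)
side tall btn (array([0.4466, 0.0581, 0.1178]), array([0.026, 0.029, 0.006]), np.float64(0.1178), 110) lid (array([0.4456, 0.0604, 0.0994]), array([0.055, 0.054, 0.008]), np.float64(0.0983), 271)
side square btn (array([0.555 , 0.2301, 0.0932]), array([0.027, 0.028, 0.008]), np.float64(0.0928), 140) lid (array([0.5554, 0.2312, 0.074 ]), array([0.076, 0.076, 0.007]), np.float64(0.0732), 650)
side low btn (array([ 0.4963, -0.2209,  0.0776]), array([0.025, 0.031, 0.007]), np.float64(0.0765), 69) lid (array([ 0.4904, -0.2555,  0.0585]), array([0.093, 0.158, 0.007]), np.float64(0.0576), 459)
side hex btn (array([ 0.5941, -0.1019,  0.0839]), array([0.026, 0.031, 0.006]), np.float64(0.0839), 81) lid (array([ 0.5946, -0.1021,  0.0653]), array([0.067, 0.066, 0.008]), np.float64(0.0639), 287)
```

View pics/crop1.png

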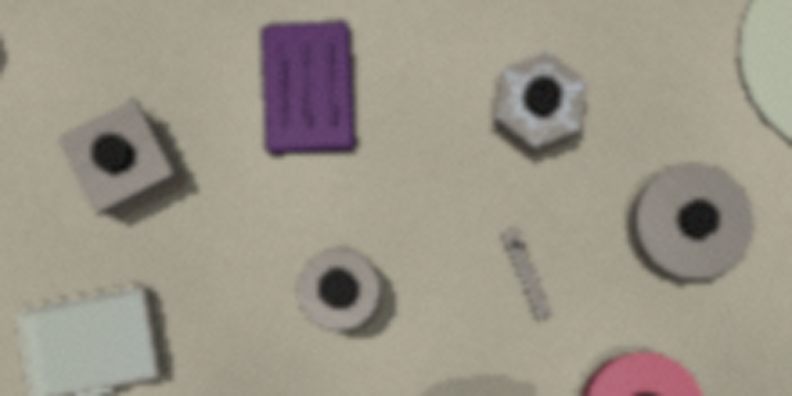

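The crop confirms tall at (340,288), square (115,155), six-sided (543,97) and low steel (697,220). Both cameras and the known heights agree within 2–3 mm. Next I'll move to above the tall jar with the fingers closed.

```bash
python3 -m creep '[{"x":40,"y":-50,"fingers":0},{"x":80,"y":-100,"fingers":0},{"x":120,"y":-150,"fingers":0},{"x":160,"y":-200,"fingers":0},{"x":200,"y":-250,"fingers":0},{"x":240,"y":-300,"fingers":0},{"x":275,"y":-348,"fingers":0},{"x":310,"y":-393,"fingers":0},{"x":340,"y":-431,"fingers":0},{"x":360,"y":-457,"fingers":0}]'
```

```text
invalid input
```

```bash
python3 -m creep '[{"ax":0,"ay":0,"az":0,"x":40,"y":-50,"z":0,"fingers":0},{"ax":0,"ay":0,"az":0,"x":80,"y":-100,"z":0,"fingers":0},{"ax":0,"ay":0,"az":0,"x":120,"y":-150,"z":0,"fingers":0},{"ax":0,"ay":0,"az":0,"x":160,"y":-200,"z":0,"fingers":0},{"ax":0,"ay":0,"az":0,"x":200,"y":-250,"z":0,"fingers":0},{"ax":0,"ay":0,"az":0,"x":240,"y":-300,"z":0,"fingers":0},{"ax":0,"ay":0,"az":0,"x":275,"y":-348,"z":0,"fingers":0},{"ax":0,"ay":0,"az":0,"x":310,"y":-393,"z":0,"fingers":0},{"ax":0,"ay":0,"az":0,"x":340,"y":-431,"z":0,"fingers":0},{"ax":0,"ay":0,"az":0,"x":360,"y":-457,"z":0,"fingers":0}]'
```

```text
t: 1.35
tcp_pos: [0.4032, -0.0639, 0.2222]
orientation: [[0.945, 0.326, -0.0], [0.326, -0.945, 0.0], [0.0, -0.0, -1.0]]
ft_force: [-0.4, -0.7, 0.1]
grip_width: 0.0005
```

```bash
python3 -m creep '[{"ax":0,"ay":0,"az":0,"x":27,"y":-34,"z":0,"fingers":0},{"ax":0,"ay":0,"az":0,"x":54,"y":-68,"z":10,"fingers":0},{"ax":0,"ay":0,"az":0,"x":74,"y":-94,"z":30,"fingers":0},{"ax":0,"ay":0,"az":0,"x":80,"y":-102,"z":50,"fingers":0},{"ax":0,"ay":0,"az":0,"x":80,"y":-102,"z":65,"fingers":0},{"ax":0,"ay":0,"az":0,"x":80,"y":-102,"z":65,"fingers":0},{"ax":0,"ay":0,"az":0,"x":80,"y":-102,"z":65,"fingers":0}]'
python3 - <<'E'
from h import *
a,d=snapshot("wrist"); c=calibration("wrist");W=pts(d,c); np.savez("w",W=W,p=a)
b,_=snapshot("side")
cv2.imwrite("pics/w1.png",np.hstack([cv2.resize(a,(480,300)),cv2.resize(b[170:270,310:410],(300,300))])[...,::-1])
m=abs(W[...,2]-.1)<.005; l=W[m&(np.hypot(W[...,0]-.446,W[...,1]-.056)<.05)]
print(len(l),np.percentile(l,2,0),np.percentile(l,98,0))
E
```

```text
t: 2.22
tcp_pos: [0.4462, 0.0558, 0.1581]
orientation: [[0.946, 0.323, 0.001], [0.323, -0.946, -0.0], [0.001, 0.001, -1.0]]
ft_force: [-0.1, 0.6, 0.6]
grip_width: 0.0004
3168 [0.42628899 0.02558014 0.09863595] [0.47617217 0.08203254 0.10300413]
```

View pics/w1.png

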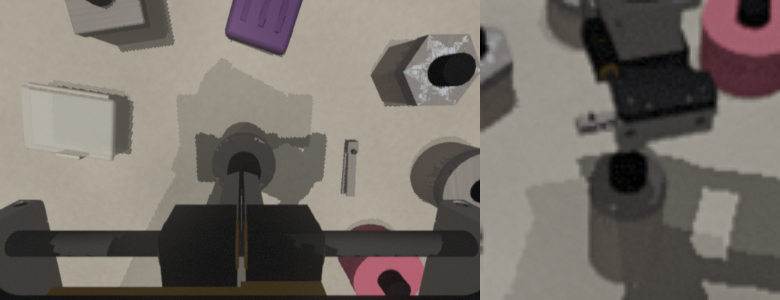

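The closed fingertips sit centred over the tall jar's button (wrist view about (243,165), side inset (630,170)). Pressing slowly now.

```bash
python3 -m creep '[{"ax":0,"ay":0,"az":0,"x":0,"y":0,"z":10,"fingers":0},{"ax":0,"ay":0,"az":0,"x":0,"y":0,"z":18,"fingers":0},{"ax":0,"ay":0,"az":0,"x":0,"y":0,"z":21,"fingers":0},{"ax":0,"ay":0,"az":0,"x":0,"y":0,"z":23,"fingers":0},{"ax":0,"ay":0,"az":0,"x":0,"y":0,"z":25,"fingers":0},{"ax":0,"ay":0,"az":0,"x":0,"y":0,"z":27,"fingers":0},{"ax":0,"ay":0,"az":0,"x":0,"y":0,"z":29,"fingers":0},{"ax":0,"ay":0,"az":0,"x":0,"y":0,"z":31,"fingers":0},{"ax":0,"ay":0,"az":0,"x":0,"y":0,"z":32,"fingers":0},{"ax":0,"ay":0,"az":0,"x":0,"y":0,"z":32,"fingers":0}]'
```

```text
t: 3.58
tcp_pos: [0.446, 0.0564, 0.1258]
orientation: [[0.946, 0.324, 0.0], [0.324, -0.946, -0.0], [0.0, 0.0, -1.0]]
ft_force: [-1.7, -1.1, 4.0]
grip_width: 0.0009
```

```bash
python3 -m creep '[{"ax":0,"ay":0,"az":0,"x":0,"y":0,"z":1,"fingers":0},{"ax":0,"ay":0,"az":0,"x":0,"y":0,"z":2,"fingers":0},{"ax":0,"ay":0,"az":0,"x":0,"y":0,"z":2,"fingers":0}]'
```

```text
t: 3.95
tcp_pos: [0.4463, 0.0563, 0.1243]
orientation: [[0.946, 0.324, 0.001], [0.324, -0.946, -0.0], [0.001, 0.0, -1.0]]
ft_force: [-2.9, 1.3, 7.6]
grip_width: 0.0004
```

```bash
python3 -m creep '[{"ax":0,"ay":0,"az":0,"x":0,"y":0,"z":-20,"fingers":0},{"ax":0,"ay":0,"az":0,"x":0,"y":0,"z":-60,"fingers":0},{"ax":0,"ay":0,"az":0,"x":35,"y":-28,"z":-60,"fingers":0},{"ax":0,"ay":0,"az":0,"x":75,"y":-60,"z":-60,"fingers":0},{"ax":0,"ay":0,"az":0,"x":115,"y":-93,"z":-60,"fingers":0},{"ax":0,"ay":0,"az":0,"x":145,"y":-117,"z":-50,"fingers":0},{"ax":0,"ay":0,"az":0,"x":158,"y":-128,"z":-30,"fingers":0},{"ax":0,"ay":0,"az":0,"x":158,"y":-128,"z":-15,"fingers":0},{"ax":0,"ay":0,"az":0,"x":158,"y":-128,"z":-10,"fingers":0},{"ax":0,"ay":0,"az":0,"x":158,"y":-128,"z":-10,"fingers":0}]'
python3 - <<'E'
from h import *
a,d=snapshot("wrist"); 
b,d2=snapshot("side"); t,d3=snapshot("top")
cv2.imwrite("pics/w2.png",np.hstack([cv2.resize(a,(480,300)),cv2.resize(b[245:345,255:355],(300,300))])[...,::-1])
for n,D in(("side",d2),("top",d3)):
    W=pts(D,calibration(n)); m=np.hypot(W[...,0]-.446,W[...,1]-.056)<.035
    z=W[m]; l=z[abs(z[:,2]-.099)<.004]; q=z[z[:,2]>.106]; print(n,len(q),np.median(q,0) if len(q) else 0,"lid",(np.percentile(l,2,0)+np.percentile(l,98,0))/2 if len(l) else 0,np.median(l[:,2]) if len(l) else 0)
print(telemetry.read_state()["tcp_pos"])
E
```

```text
t: 5.2
tcp_pos: [0.5535, 0.2279, 0.1333]
orientation: [[0.946, 0.323, -0.0], [0.323, -0.946, -0.0], [-0.0, -0.0, -1.0]]
ft_force: [-0.1, -0.2, 0.7]
grip_width: 0.0006
side 112 [0.44601444 0.05783577 0.10976254] lid [0.44604588 0.05738701 0.0987331 ] 0.09823212998990571
top 98 [0.44522461 0.05541227 0.11102505] lid [0.4459627  0.05500038 0.09909153] 0.09908628296769856
[0.55426745 0.22829836 0.13446384]
```

View pics/w2.png

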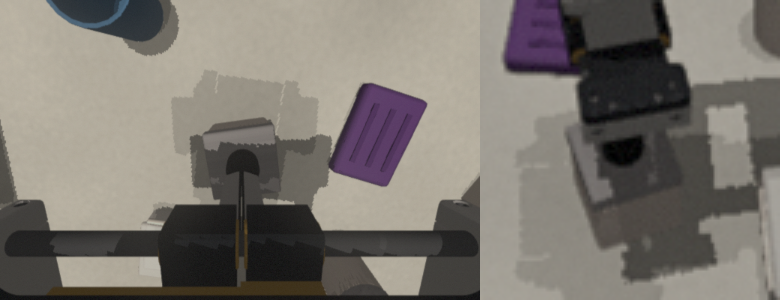

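The tall button reads 7.9–8.0 mm lower in both cameras, and its jar has not moved. The fingertip is now over the square jar's button (wrist view (241,160)), so I'll press.

```bash
python3 -m creep '[{"ax":0,"ay":0,"az":0,"x":0,"y":0,"z":10,"fingers":0},{"ax":0,"ay":0,"az":0,"x":0,"y":0,"z":18,"fingers":0},{"ax":0,"ay":0,"az":0,"x":0,"y":0,"z":22,"fingers":0},{"ax":0,"ay":0,"az":0,"x":0,"y":0,"z":24,"fingers":0},{"ax":0,"ay":0,"az":0,"x":0,"y":0,"z":26,"fingers":0},{"ax":0,"ay":0,"az":0,"x":0,"y":0,"z":28,"fingers":0},{"ax":0,"ay":0,"az":0,"x":0,"y":0,"z":30,"fingers":0},{"ax":0,"ay":0,"az":0,"x":0,"y":0,"z":32,"fingers":0},{"ax":0,"ay":0,"az":0,"x":0,"y":0,"z":34,"fingers":0},{"ax":0,"ay":0,"az":0,"x":0,"y":0,"z":34,"fingers":0}]'
```

```text
t: 6.6
tcp_pos: [0.5539, 0.2287, 0.1]
orientation: [[0.946, 0.324, 0.0], [0.324, -0.946, 0.0], [0.0, -0.0, -1.0]]
ft_force: [-3.7, -1.1, 7.5]
grip_width: 0.0009
```

```bash
python3 -m creep '[{"ax":0,"ay":0,"az":0,"x":0,"y":0,"z":-20,"fingers":0},{"ax":0,"ay":0,"az":0,"x":0,"y":0,"z":-75,"fingers":0},{"ax":0,"ay":0,"az":0,"x":-18,"y":36,"z":-80,"fingers":0},{"ax":0,"ay":0,"az":0,"x":-40,"y":81,"z":-80,"fingers":0},{"ax":0,"ay":0,"az":0,"x":-64,"y":130,"z":-80,"fingers":0},{"ax":0,"ay":0,"az":0,"x":-88,"y":179,"z":-80,"fingers":0},{"ax":0,"ay":0,"az":0,"x":-112,"y":228,"z":-80,"fingers":0},{"ax":0,"ay":0,"az":0,"x":-130,"y":264,"z":-80,"fingers":0},{"ax":0,"ay":0,"az":0,"x":-140,"y":284,"z":-80,"fingers":0},{"ax":0,"ay":0,"az":0,"x":-140,"y":284,"z":-80,"fingers":0}]'
python3 - <<'E'
from h import *
for n in("side","top"):
    _,D=snapshot(n); W=pts(D,calibration(n)); m=np.hypot(W[...,0]-.5545,W[...,1]-.229)<.06
    z=W[m]; l=z[abs(z[:,2]-.074)<.004]; q=z[z[:,2]>.081]; print(n,len(q),np.median(q,0) if len(q) else 0,"lid",(np.percentile(l,2,0)+np.percentile(l,98,0))/2)
print(telemetry.read_state()["tcp_pos"])
E
```

```text
t: 7.85
tcp_pos: [0.5137, -0.0866, 0.1804]
orientation: [[0.947, 0.321, 0.002], [0.321, -0.947, -0.001], [0.002, 0.001, -1.0]]
ft_force: [-0.7, 0.4, -0.4]
grip_width: 0.0005
side 138 [0.5551713 0.2319438 0.0846879] lid [0.55520861 0.23131471 0.0736654 ]
top 93 [0.55505698 0.22763967 0.08626952] lid [0.55454446 0.22880545 0.07422293]
[ 0.51360206 -0.08499753  0.17995517]
```

The square button is down 7.9–8.1 mm and its jar has not moved. On to the low steel jar.

```bash
python3 -m creep '[{"ax":0,"ay":0,"az":0,"x":-16,"y":33,"z":0,"fingers":0},{"ax":0,"ay":0,"az":0,"x":-36,"y":74,"z":0,"fingers":0},{"ax":0,"ay":0,"az":0,"x":-53,"y":108,"z":10,"fingers":0},{"ax":0,"ay":0,"az":0,"x":-60,"y":123,"z":30,"fingers":0},{"ax":0,"ay":0,"az":0,"x":-60,"y":123,"z":50,"fingers":0},{"ax":0,"ay":0,"az":0,"x":-60,"y":123,"z":60,"fingers":0},{"ax":0,"ay":0,"az":0,"x":-60,"y":123,"z":60,"fingers":0}]'
python3 - <<'E'
from h import *
a,d=snapshot("wrist"); 
b,d2=snapshot("side")
cv2.imwrite("pics/w3.png",np.hstack([cv2.resize(a,(480,300)),cv2.resize(b[110:210,298:398],(300,300))])[...,::-1])
print(telemetry.read_state()["tcp_pos"])
E
```

```text
t: 8.82
tcp_pos: [0.4964, -0.2201, 0.119]
orientation: [[0.946, 0.325, -0.001], [0.325, -0.946, 0.001], [-0.001, -0.001, -1.0]]
ft_force: [0.5, -0.7, -0.8]
grip_width: 0.0004
[ 0.49706421 -0.2208568   0.12024575]
```

View pics/w3.png

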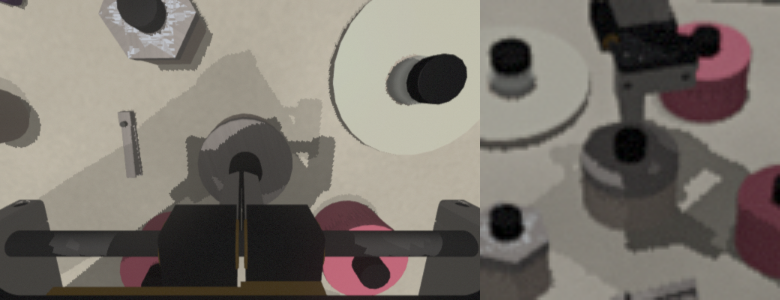

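The fingertip is centred over the steel-lidded low jar's button (wrist view (245,163), side inset (630,135)), with the pink lids clear. Pressing.

```bash
python3 -m creep '[{"ax":0,"ay":0,"az":0,"x":0,"y":0,"z":10,"fingers":0},{"ax":0,"ay":0,"az":0,"x":0,"y":0,"z":19,"fingers":0},{"ax":0,"ay":0,"az":0,"x":0,"y":0,"z":23,"fingers":0},{"ax":0,"ay":0,"az":0,"x":0,"y":0,"z":25,"fingers":0},{"ax":0,"ay":0,"az":0,"x":0,"y":0,"z":27,"fingers":0},{"ax":0,"ay":0,"az":0,"x":0,"y":0,"z":29,"fingers":0},{"ax":0,"ay":0,"az":0,"x":0,"y":0,"z":31,"fingers":0},{"ax":0,"ay":0,"az":0,"x":0,"y":0,"z":33,"fingers":0},{"ax":0,"ay":0,"az":0,"x":0,"y":0,"z":35,"fingers":0},{"ax":0,"ay":0,"az":0,"x":0,"y":0,"z":35,"fingers":0}]'
```

```text
t: 10.18
tcp_pos: [0.4965, -0.2212, 0.0849]
orientation: [[0.946, 0.324, -0.0], [0.324, -0.946, 0.0], [-0.0, -0.0, -1.0]]
ft_force: [-3.4, 1.4, 6.6]
grip_width: 0.0005
```

```bash
python3 -m creep '[{"ax":0,"ay":0,"az":0,"x":0,"y":0,"z":-20,"fingers":0},{"ax":0,"ay":0,"az":0,"x":0,"y":0,"z":-70,"fingers":0},{"ax":0,"ay":0,"az":0,"x":0,"y":0,"z":-130,"fingers":0},{"ax":0,"ay":0,"az":0,"x":-15,"y":50,"z":-140,"fingers":0},{"ax":0,"ay":0,"az":0,"x":-30,"y":100,"z":-140,"fingers":0},{"ax":0,"ay":0,"az":0,"x":-45,"y":150,"z":-140,"fingers":0},{"ax":0,"ay":0,"az":0,"x":-55,"y":185,"z":-140,"fingers":0},{"ax":0,"ay":0,"az":0,"x":-60,"y":200,"z":-140,"fingers":0},{"ax":0,"ay":0,"az":0,"x":-60,"y":200,"z":-140,"fingers":0}]'
python3 - <<'E'
from h import *
J=dict(tall=(.446,.056,.1),square=(.5545,.229,.075),low=(.4965,-.221,.06),hex=(.594,-.104,.066))
for n in("side","top"):
    p,D=snapshot(n); W=pts(D,calibration(n)); cv2.imwrite(f"pics/end_{n}.png",p[...,::-1])
    for k,(x,y,h) in J.items():
        r=np.hypot(W[...,0]-x,W[...,1]-y); z=W[r<.058]; l=z[abs(z[:,2]-h+.001)<.004]; q=W[r<.02]; q=q[(q[:,2]>h+.006)&(q[:,2]<h+.025)]
        print(n,k,len(q),np.round(np.median(q,0),4) if len(q) else 0,"lid",np.round((np.percentile(l,2,0)+np.percentile(l,98,0))/2,4) if len(l) else 0)
E
```

```text
t: 11.3
tcp_pos: [0.5043, -0.43, 0.2239]
orientation: [[0.946, 0.323, -0.0], [0.323, -0.946, 0.0], [0.0, -0.0, -1.0]]
ft_force: [0.6, -0.4, 0.4]
grip_width: 0.0007
side tall 109 [0.4462 0.0577 0.1098] lid [0.4462 0.0575 0.0986]
side square 139 [0.5549 0.2313 0.0851] lid [0.555  0.2312 0.0737]
side low 64 [ 0.4962 -0.219   0.0696] lid [ 0.4959 -0.2191  0.0585]
side hex 102 [ 0.5935 -0.0992  0.0824] lid [ 0.5947 -0.1017  0.0645]
top tall 97 [0.4452 0.0555 0.111 ] lid [0.4459 0.055  0.0993]
top square 96 [0.5546 0.2276 0.0861] lid [0.5545 0.2289 0.074 ]
top low 91 [ 0.495  -0.2215  0.071 ] lid [ 0.4962 -0.2214  0.0589]
top hex 98 [ 0.5934 -0.1033  0.0848] lid [ 0.594  -0.1038  0.0651]
```

View pics/end_top.png

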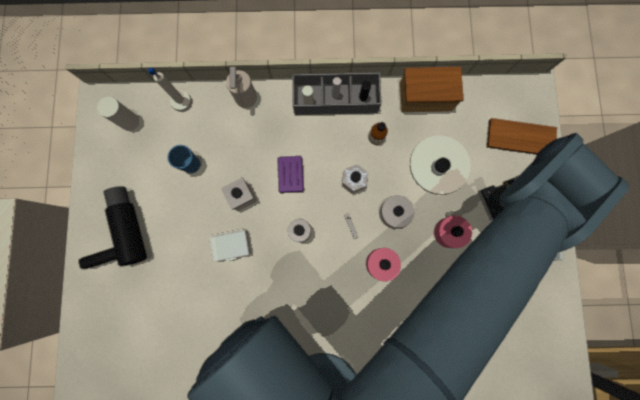

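All three buttons stand about 12 mm proud of their lids, the six-sided one about 20 mm, and nothing in view has moved. Handing in.

```bash
python3 -c "
from cell import job; print(job.job_done())"
```

```text
the job is handed in; nothing more can be done
None
```

I pressed the tall, square and low steel-lidded jars in that order with the closed fingertip, then lifted the arm clear and handed the job in at about 11.4 s. The force reading at the end of each press was 7.6, 7.5 and 6.6 N.

- **Buttons:** In the last top-camera check all three are 7.9–8.1 mm lower than at the start and stand about 12 mm above their lids. The six-sided jar's button is still up, about 20 mm above its lid.
- **Jars and other things:** All four lids are within about 1 mm of where they started in the top view. Everything else visible there looks unmoved. The arm hides part of the right side, including one pink jar and the grey flat item, which the gripper did not go near while low.
- **Disagreements:** The side camera put the low button's drop at 6.9 mm instead of 7.9 mm, on few and noisy points. It also shows that button about 11 mm above its lid, which fits fully down. The side camera's y positions differ from the top camera's by 2–3 mm, about its calibration error.

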